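Cap a flow slide and hold its label end up to the code reader

TASK

Both port caps of the flow slide that lies on the bench are standing proud: press each one fully home while the slide lies there. Then pick the slide up and hold it out to the code reader, level and label side up, with its label end - the frosted end that has the small corner notch, the other frosted end is blank - foremost, pointing straight in under the reader's head, over the dark square on the reader's foot and about 10 cm above the bench, your fingers clear of the label end. Keep the slide level all the way because its channel is full, leave everything else where it stands, and finish still holding the slide there.

Things in the scene. Friction and masses are not known exactly. Their poses are not given: they have to be found in the camera images.
- slide: Flow slide, loose, flat on the bench, label side up, any yaw: clear plate 76 x 26 x 7 mm (76 along x), frosted 18.5 mm at both ends, two press-on caps in the clear middle; 30 to 50 g. Origin: centre of the underside. +x points to the label end (notch in its +x +y corner), z up out of the label side. Grip the long edges, e.g. at mid length: the caps fit between the fingers.
- label_end: The label end of the slide, a rigid part of it: the last 18.5 mm of the plate, frosted, 26 mm wide, with a square notch 7 x 7 mm cut out of one outer corner. Origin: centre of its upper face, 28.75 mm from the slide's centre and 7 mm above its underside; axes as the slide's.
- slide_blank (a point): Centre of the upper face of the other, blank frosted end (full rectangle, no notch), 28.75 mm from the slide's centre and 57.5 mm from the label end's centre.
- cap_a (a joint): How far the cap nearer the label end is pressed on, m: 0 = 5 mm proud of the plate, 0.005 = fully home, its rim resting on the plate. Stays where it is left; friction about 3.5 N resists, so push with 5 to 8 N. Starts between 0 and 0.0015.
- cap_b (a joint): The same for the cap nearer the blank end.
- cap_a_top (a point): Centre of the flat top of the cap nearer the label end: a white round cap, 12 mm in diameter and 9 mm high, standing on the slide's centre line 12 mm from the slide's centre. Its top is 16 mm above the bench when home, 19.5 to 21 mm at the start.
- cap_b_top (a point): Centre of the flat top of the other cap, 12 mm from the slide's centre towards the blank end; same size.
- reader: Code reader, fixed, left or right on the bench, turned up to 0.35 rad: grey foot 190 x 100 x 12 mm, steel post at its rear, head 85 x 62 x 46 mm looking down 43 deg to the robot; window 35 mm behind the origin, 190 mm up; head top 0.27 m. Origin: under the foot, 100 mm behind its front edge. -x: its front; the label end is to point along +x. Dark 34 mm square centred 60 mm before the origin.
- reader_spot (a point): The point the reader looks at: 100 mm above the bench, straight over the centre of the dark square. The centre of the label end's upper face belongs here.
- vortex: Vortex mixer, fixed to the bench, on the side that the reader is not: a boxy grey housing 125 x 105 mm with a round black rubber cup on top, 152 mm high. Origin: centre of the underside.
- chamber_slide: Bystander, loose: chambered slide, 76 x 26 mm, 12 mm high, an open block of eight wells, no caps. Origin: centre of the underside.
- small_bottle: Bystander, loose: open white reagent bottle, 44 mm in diameter, 74 mm high. Origin: centre of the underside.
- bottle_lid: Bystander, loose: the bottle's white lid, 33 mm in diameter, 14 mm high. Origin: centre of the underside.
- cryovial: Bystander, loose: standing cryovial, 13 mm in diameter, 47 mm high, with a red cap. Origin: centre of the underside.
- marker: Bystander, loose: lying marker pen, 136 mm long along its x, 12 mm thick. Origin: centre of the underside.
There are look-alikes about, which are no part of the job. Of the things that look like the slide, the middle-sized one is meant.

How it is judged (in metres and radians):
On the way, in this order (a step that is already met when the one before it is completed fails the run):
1. both caps are pressed fully home while the slide lies on the bench (value of joint each of cap_a, cap_b above 0.0042 m and height (world z) of slide below 0.012 m), for 0.2 s.
2. the slide is picked up, level (value of joint each of cap_a, cap_b above 0.0042 m and height (world z) of slide above 0.04 m and angle between slide's own z axis and vertical below 0.3 rad), for 0.2 s.
At the end, for the whole second after the job is handed in: Caps home (0.8 mm); slide held only by the gripper, at rest, label up, level to 0.2 rad; label end centre within 20 mm of the point over the dark square and 70 to 130 mm above the bench, label end along the reader's +x to 0.35 rad, blank end towards the robot; no finger on the label end (value of joint each of cap_a, cap_b above 0.0042 m and horizontal distance between label_end and reader_spot below 0.02 m and height (world z) of label_end between 0.07 and 0.13 m and angle between slide's own z axis and vertical below 0.2 rad and angle between the x axis of slide and the x axis of reader, either way round below 0.35 rad and x of slide_blank in the frame of reader below -0.085 m and linear speed of slide below 0.03 m/s and contact force between the fingers and slide above 1 N and contact force between the fingers and label_end below 0.1 N and contact force between reader and slide below 0.1 N); the arm keeps its last pose, push and grip.
It fails at once if the slide is tipped more than 0.35 rad from level (angle between slide's own z axis and vertical above 0.35 rad).
It fails at once if a bystander is pushed more than 20 mm or knocked over (distance of any of chamber_slide, small_bottle, bottle_lid, cryovial, marker from where it was at the start of the episode above 0.02 m or angle between any of chamber_slide, small_bottle, bottle_lid, cryovial, marker's own z axis and vertical above 0.5 rad).
It also fails if it takes over 51 s, if anything falls off the work surface, if the arm or the gripper's body presses on something with over 40 N, if the wrist force passes 120 N, or if a joint passes its speed limit or range.

ROBOT

A 7-joint arm with a two-finger parallel gripper is mounted at the origin on the work surface. World frame = base frame: x ahead of the robot, y to its left, z up, the work surface at z = 0. Lengths are in mm, angles in degrees, forces in N, time in s.
With the tool pointing down it reaches from about 400 to 850 mm from the base axis. Payload 6.9 kg.
Tool frame: the origin (TCP) lies on the centre line of the jaws, within the pads' length; the fingertips stand 19 mm ahead of it and the grasp point (between the pads) is the TCP; z points along the fingers, y is the line along which they close (so a half turn about z gives the same grasp; the last joint's range is limited). The gripper opens to 85 mm and grips with 20 to 120 N. Pads are 22 mm wide; open, the fingers measure 114 mm over their backs; the gripper's body (76 mm by 85 mm) begins 54 mm behind the grasp point. The pads swing forward as they close: fully open they stand 13 mm farther back than shut.
Start: joints at [71.706, 29.078, -13.613, 85.955, 7.202, 65.827, -8.869], TCP at [257.557, -569.452, 214.375] pointing down, gripper open.
Joint ranges: [-176.47, 176.47], [-13.61, 117.27], [-81.72, 77.17], [0.22, 143.17], [-87.28, 267.28], [10, 112.55], [-165.47, 165.47]. Speed limits (degrees/s): [136.94, 136.94, 180, 180, 180, 180, 180].

INTERFACE

Orientations are given as a 3x3 rotation matrix whose columns are the frame's x, y, z axes.
In Python, from workcell import robot, cams, spot_in, trace, place_of gives the robot as it stands. The module is installed in compiled form; this text tells all that it offers.
- The arm moves only by the shell command python3 -m inch [FORCE], which reads ROWS from standard input. ROWS is 1 to 10 rows, one to a line, with the numbers parted by spaces; each row has 5 numbers: the opening from 0.0 (shut) to 1.0 (fully open), then dx, dy, dz in units of 100 mm, then a turn about the tool's z in units of 4 degrees; each row is the pose to reach, as a shift and turn from the pose commanded when the command began, along the tool's axes at that moment; what a row does not reach only later rows make up. A row lasts 1/8 s, in which the tool goes at most 62.5 mm and 10.7 degrees, less where a joint would pass 70% of its speed; a pose out of reach is approached as far as the arm can. The fingers move at their own pace and stop on an object; FORCE is the grip in N (left out, the last holds). Time passes only in rows, so rows that do not move let the fingers close. It prints the time, the measured TCP pose, the force, the opening and the grip force at its end. Input that does not fit is refused with a message, and nothing moves.
- robot.sense(): the state, without advancing time (a new reading comes with each control period).
- cams.capture(name): name is "side" or "top"; returns a dict with "image" (384x512x3 uint8, red, green, blue), "mtx" (3x3 intrinsics, pixels), "rvec" (rotation vector, rad) and "tvec" (3), from world to camera coordinates, as OpenCV has them. Camera axes: x right, y down, z forward; pixel columns grow to the right and rows downward; lengths in mm; the calibration is good to about 2 mm. A picture is of the moment at which its call begins. There is no depth.
- robot.finish_job(): hands the job in; it is judged then, once.
Trained networks look in a picture, given as the dict that the camera call returned (one of the last four; its "shot" number tells which), for a name from the list of things; names that differ only in an ending like _2 or _b are one class to them, and where a whole thing is asked for, a point or a joint stands for the part that bears it (a point fixed in the world has none). Each returns a list of dicts, best first, with "conf" (0 to 1); they miss things now and then, are a little off and sometimes report something else, mostly with a low value. They report only what shows in the picture. A call takes as long as a camera call. They do not tell look-alikes from the thing itself.
- spot_in(label, picture): "bbox" ([left, top, right, bottom] in pixels, round what is visible of it).
- trace(label, picture): "pixels" (384x512 bool, what is visible of it) and "bbox" ([left, top, right, bottom] in pixels, round what is visible of it).
- place_of(label, picture): "position" ([column, row] in pixels: a listed point, or the origin of a listed thing).
The state is a dict: "clock": time; "joints": joint angles; "qd": joint speeds; "joint_efforts": joint torques, N m; "ee_pos": TCP position; "orientation": TCP orientation; "ft_force": force on the tool from outside, world axes, zero at the start; "ft_torque": the same for the moment, N m; "opening": opening from 0.0 (shut) to 1.0 (fully open); "grasp_force": force on a finger pad.
Only numpy, scipy, OpenCV 4.12 (cv2) and the standard library are available. Lean on these libraries where they do the work, as an engineer would, in place of code of your own. Each camera call takes 0.05 s, during which the arm holds its last target. There are 200 camera calls.

## Working session

There is one attempt and no reset: what is moved stays moved. The work goes in short steps, Python scripts to look and compute and a shell command to move; the robot and the scene stay as the last step left them, time stands still between calls to the robot, and variables do not carry over. Pictures are saved under pics/ and viewed, at most 10 in all, crops included, and the job is handed in when it is done.

```bash
mkdir -p pics; cat > h.py <<'E'
import numpy as np, cv2
from workcell import robot, cams, spot_in, trace, place_of
def ray(p,c):
    R,_=cv2.Rodrigues(np.array(c["rvec"],float)); t=np.array(c["tvec"],float).reshape(3)
    K=np.array(c["mtx"],float)
    d=R.T@np.linalg.inv(K)@np.array([p[0],p[1],1.0]); return -R.T@t,d
def at_z(p,c,z):
    o,d=ray(p,c); return o+d*(z-o[2])/d[2]
def tri(ps,cs):
    A=np.zeros((3,3));b=np.zeros(3)
    for p,c in zip(ps,cs):
        o,d=ray(p,c); d=d/np.linalg.norm(d); M=np.eye(3)-np.outer(d,d); A+=M;b+=M@o
    return np.linalg.solve(A,b)
def proj(X,c):
    return cv2.projectPoints(np.array(X,float).reshape(-1,3),np.array(c["rvec"],float),np.array(c["tvec"],float),np.array(c["mtx"],float),None)[0].reshape(-1,2)
E
python3 - <<'E'
from h import *
np.set_printoptions(precision=1,suppress=True)
T=cams.capture("top");S=cams.capture("side")
for n,c in(("top",T),("side",S)):
    cv2.imwrite(f"pics/{n}0.png",cv2.resize(c["image"][:,:,::-1],(800,600),interpolation=cv2.INTER_CUBIC))
    print(n,ray((256,192),c)[0], c["mtx"][0][0])
    for l in["slide","label_end","slide_blank","cap_a_top","cap_b_top","reader","reader_spot","vortex","chamber_slide","small_bottle","bottle_lid","cryovial","marker"]:
        print(n,l,[(np.round(d["position"],1).tolist(),round(d["conf"],2),at_z(d["position"],c,20 if "cap" in l else 7 if l in("label_end","slide_blank") else 100 if l=="reader_spot" else 0)[:2].round()) for d in place_of(l,c)][:5])
print(robot.sense())
E
```

```text
top [ 404.7   16.9 1089.6] 470.5502530574648
top slide [([221.6, 227.2], 0.73, array([445.,  64.])), ([241.6, 190.7], 0.7, array([529.,  17.]))]
top label_end [([253.3, 188.2], 0.61, array([534., -11.])), ([213.8, 234.3], 0.59, array([429.,  82.])), ([272.5, 258.6], 0.45, array([371., -51.])), ([146.5, 154.3], 0.28, array([618., 236.]))]
top slide_blank [([231.2, 189.5], 0.83, array([532.,  41.])), ([266.7, 224.0], 0.79, array([450., -40.])), ([227.1, 223.0], 0.53, array([454.,  51.])), ([368.7, 234.0], 0.15, array([ 422., -274.]))]
top cap_a_top [([272.3, 248.2], 0.62, array([395., -50.]))]
top cap_b_top [([229.7, 191.5], 0.52, array([526.,  44.])), ([254.1, 188.3], 0.52, array([532., -12.])), ([269.8, 234.9], 0.41, array([425., -45.]))]
top reader [([353.4, 143.3], 0.77, array([ 637., -250.]))]
top reader_spot [([371.4, 155.7], 0.63, array([ 588., -263.])), ([145.6, 153.9], 0.39, array([601., 219.]))]
top vortex [([147.0, 153.0], 0.84, array([623., 237.]))]
top chamber_slide []
top small_bottle [([323.5, 239.7], 0.56, array([ 412., -170.]))]
top bottle_lid [([365.2, 235.7], 0.59, a
[... 1257 characters left out ...]
3, 187.5], 0.63, array([ 414., -184.]))]
side bottle_lid []
side cryovial [([218.8, 203.6], 0.65, array([656.,  -7.]))]
side marker [([280.1, 304.1], 0.87, array([395., 306.])), ([251.9, 168.1], 0.48, array([ 630., -255.]))]
{'clock': 1.4, 'joints': array([ 71.7,  29.1, -13.6,  86. ,   7.2,  65.8,  -8.9]), 'qd': array([0.1, 0.1, 0. , 0.2, 0. , 0.1, 0. ]), 'joint_efforts': array([ -0. , -62. ,  -2.2, -25. ,   0. ,   0. ,  -0. ]), 'ee_pos': array([ 257.5, -569.4,  214.4]), 'orientation': array([[ 0.9,  0.4, -0. ],
       [ 0.4, -0.9,  0. ],
       [-0. , -0. , -1. ]]), 'ft_force': array([ 0.7, -0. ,  0.2]), 'ft_torque': array([ 0., -0., -0.]), 'grasp_force': 0.0, 'opening': 0.9984633274324167}
```

```bash
python3 - <<'E'
import cv2
a=cv2.imread("pics/top0.png")
# orig px = *1.5625
c=a[int(165*1.5625):int(290*1.5625),int(190*1.5625):int(300*1.5625)]
cv2.imwrite("pics/crop0.png",cv2.resize(c,(528,600),interpolation=cv2.INTER_CUBIC))
E
```

```text
(no output)
```

View pics/top0.png

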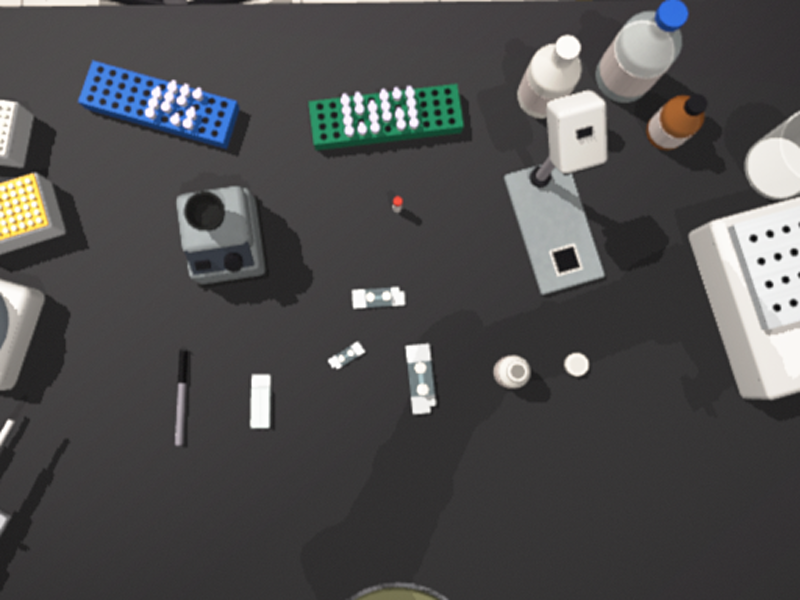

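View pics/crop0.png

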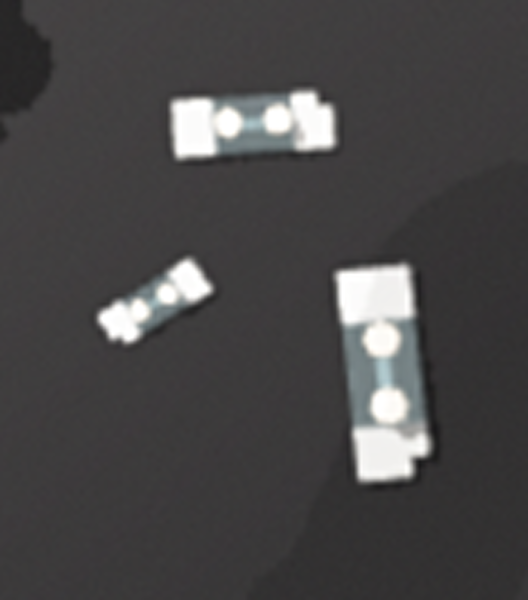

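View pics/side0.png

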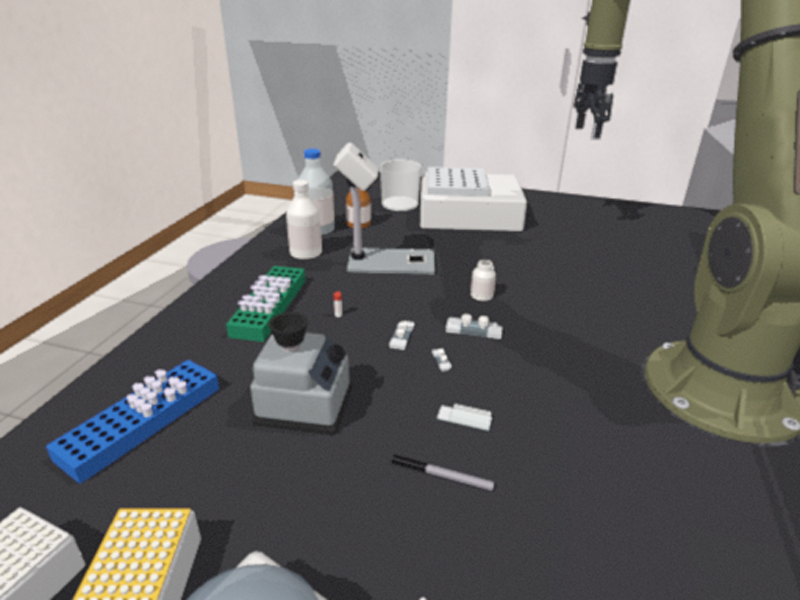

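The middle-sized look-alike is the one at about (378,298) in the 800×600 top view. Its notched label end is on the right (−y), with the notch at upper right. The small one is at (347,355) and the large one at (420,378). The reader foot is on the right, with its dark square at (566,260), and the path to it is free.

```bash
python3 - <<'E'
from h import *
np.set_printoptions(precision=1,suppress=True)
T=cams.capture("top");S=cams.capture("side")
np.save("pics/T.npy",np.array([T,S],dtype=object),allow_pickle=True)
def near(l,c,p,r):
    return [(np.round(d["position"],1),round(d["conf"],2)) for d in place_of(l,c) if np.hypot(*(np.array(d["position"])-p))<r]
pt=proj([530,16,7],T)[0];ps=proj([530,16,7],S)[0]
for l in["slide","label_end","slide_blank","cap_a_top","cap_b_top"]: print(l,near(l,T,pt,25),near(l,S,ps,25))
print("trace",[(d["bbox"],round(d["conf"],2)) for d in trace("slide",T)])
# plate outline in top: brighter/bluish than bench
for d in trace("slide",T):
    m=d["pixels"].astype(np.uint8); r=cv2.findContours(m,0,1)[0]; r=max(r,key=cv2.contourArea)
    b=cv2.boxPoints(cv2.minAreaRect(r)); w=np.array([at_z(p,T,5)[:2] for p in b]); print("box",w.tolist(),w.mean(0))
# white frosted ends / whole in top by threshold
x,y=pt.astype(int); g=cv2.cvtColor(T["image"],cv2.COLOR_RGB2GRAY)[y-14:y+15,x-26:x+27]
print(g[::1,::2][6:23])
# dark square on foot
g=cv2.cvtColor(T["image"],cv2.COLOR_RGB2GRAY)
sub=g[150:185,345:380]; m=(sub<60).astype(np.uint8); n,lab,st,ce=cv2.connectedComponentsWithStats(m)
for i in range(1,n): print("sq",st[i],ce[i]+[345,150],at_z(ce[i]+[345,150],T,12))
for d in trace("reader",T)[:1]:
    print(d["bbox"])
    m=d["pixels"].astype(np.uint8); m[:115]=0
    r=max(cv2.findContours(m,0,1)[0],key=cv2.contourArea); b=cv2.boxPoints(cv2.minAreaRect(r)); print(b.tolist(),[at_z(p,T,12)[:2] for p in b])
E
```

```text
slide [(array([238.7, 189.5]), 0.94)] [(array([258.6, 216.2]), 0.73)]
label_end [(array([252.1, 187.6]), 0.66)] []
slide_blank [(array([231. , 192.1]), 0.6)] [(array([253.9, 218.4]), 0.68)]
cap_a_top [(array([247.9, 188.5]), 0.41)] [(array([262.6, 209.8]), 0.6)]
cap_b_top [(array([235.2, 194.9]), 0.44)] [(array([257.5, 211.8]), 0.39)]
trace [([212.8, 217.8, 233.9, 237.4], 0.72), ([263.7, 221.6, 280.6, 268.4], 0.61), ([224.6, 185.2, 259.8, 197.0], 0.57)]
box [[440.9432997533013, 93.32809756169692], [465.5632329283837, 48.23011851720238], [448.03897337424644, 38.61612045810341], [423.5218311293748, 83.67052900282225]] [444.5  66. ]
box [[454.49370490617616, -24.978963882755178], [456.26031696359405, -58.32633434234458], [359.9668037428141, -62.8073507648447], [358.29444936250354, -29.798934865187885]] [407.3 -44. ]
box [[540.2702220754488, 53.146186361751774], [541.8139354770092, -20.996859940353406], [516.8845446439361, -21.403226395846136], [515.3823710212038, 52.544083952984366]] [528.6  15.8]
[[ 66  66  65  64  64  64  64  65  63  64  63  62  62  63  63  63  63  62
   64  66  63  6
[... 1540 characters left out ...]
1  85  75  69  62  57  50
   67  75  60  62  51  61  61  61  60]
 [ 64  64  64  63  64  71 158 117 115  87  50  44  52  49  52  50  52  53
   47  56  57  59  60  62  61  61  60]
 [ 64  64  63  62  63  62  66  53  53  48  52  50  61  59  61  62  61  62
   62  61  61  62  62  60  61  61  62]]
sq [ 10   9  15  15 154] [361.9 165.8] [ 580.7 -264.7   12. ]
sq [19 30 16  5 47] [373.6 182.7] [ 540.5 -290.    12. ]
[322.2, 60.7, 390.5, 192.1]
[[321.4674987792969, 115.17224884033203], [362.8426208496094, 101.78620147705078], [387.0822448730469, 176.70867919921875], [345.7071228027344, 190.0947265625]] [array([ 703.3, -175. ]), array([ 734.1, -274.5]), array([ 554. , -322.2]), array([ 524.6, -224.2])]
```

```bash
python3 - <<'E'
import h; from h import *
np.set_printoptions(precision=1,suppress=True)
T,S=np.load("pics/T.npy",allow_pickle=True)
k=8
def roi(c,p,hw,hh):
    x,y=p.astype(int); g=cv2.cvtColor(c["image"],cv2.COLOR_RGB2GRAY)[y-hh:y+hh,x-hw:x+hw]
    return cv2.resize(g,None,fx=k,fy=k,interpolation=cv2.INTER_CUBIC),np.array([x-hw,y-hh])
g,o=roi(T,proj([530,16,7],T)[0],26,15)
m=(g>92).astype(np.uint8); r=max(cv2.findContours(m,0,1)[0],key=cv2.contourArea)
R=cv2.minAreaRect(r); b=(cv2.boxPoints(R)+.5)/k-.5+o
w=np.array([at_z(p,T,7)[:2] for p in b]);print(w,w.mean(0),[np.linalg.norm(w[i]-w[i-1]) for i in range(4)])
# caps in top: within the clear middle
for th in(185,200):
  m=(g>th).astype(np.uint8); m=cv2.morphologyEx(m,cv2.MORPH_OPEN,np.ones((5,5)))
  n,l,st,ce=cv2.connectedComponentsWithStats(m)
  print(th,[(st[i][4],(ce[i]+.5)/k-.5+o) for i in range(1,n) if st[i][4]>200])
v=np.vstack([g]);
gs,os=roi(S,proj([530,16,10],S)[0],16,18)
big=[cv2.resize(x,(int(x.shape[1]*600/gs.shape[0]) if 0 else int(x.shape[1]*(s)),int(x.shape[0]*s))) for x,s in((g,1.1),(gs,1.25))]
H=max(x.shape[0] for x in big); big=[cv2.copyMakeBorder(x,0,H-x.shape[0],0,0,0) for x in big]
print(o,os,g.shape,gs.shape,big[0].shape); cv2.imwrite("pics/c1.png",np.hstack(big))
E
```

```text
[[543.9  57.5]
 [547.9 -23.4]
 [516.7 -24.8]
 [512.7  55.9]] [530.3  16.3] [np.float64(31.216983555569765), np.float64(80.99899598985424), np.float64(31.27644576072441), np.float64(80.73096154549262)]
185 [(np.int32(7380), array([251.9, 189.3])), (np.int32(8278), array([231.2, 190.5]))]
200 [(np.int32(6725), array([252. , 189.3])), (np.int32(7784), array([231.1, 190.5]))]
[215 175] [241 194] (240, 416) (288, 256) (360, 457)
```

View pics/c1.png

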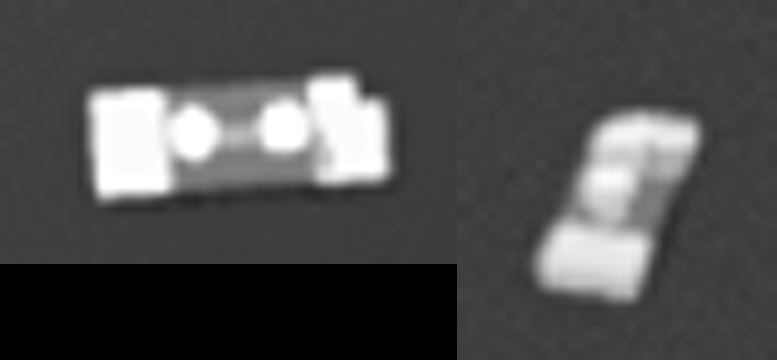

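The crop shows the slide with cap_b at (194,133), cap_a at (284,127) and the notched end on the right. The side crop shows cap_b's top at about (607,185).

```bash
python3 - <<'E'
from h import *
np.set_printoptions(precision=1,suppress=True)
T,S=np.load("pics/T.npy",allow_pickle=True)
a=np.array([246.8,189.0]);b=np.array([236.6,189.7])
for p in(a,b):print(at_z(p,T,17),at_z(p,T,20))
print("b tri",tri([b,[255.7,212.0]],[T,S]), "blank tri",tri([[231.1,190.5],[253.9,218.4]],[T,S]))
for X in([530.9,4.3,20],[529.7,28.3,20]):print(proj(X,T),proj(X,S))
sq=[p["position"] for p in [] ]
s=robot.sense();R=s["orientation"];print(s["ee_pos"],R)
for n,t in(("over a",[530.9,4.3,70]),("over b",[529.7,28.3,70])):
    print(n,R.T@(np.array(t)-s["ee_pos"]))
print("yaw x",np.degrees(np.arctan2(R[1,0],R[0,0])))
E
```

```text
[531.    4.6  17. ] [530.7   4.6  20. ]
[529.8  28.   17. ] [529.5  28.   20. ]
b tri [530.4  28.2  19.2] blank tri [530.9  41.2   6.1]
[[246.9 188.9]] [[258.2 207.2]]
[[236.5 189.6]] [[256.2 211.9]]
[ 257.5 -569.5  214.4] [[ 0.9  0.4 -0. ]
 [ 0.4 -0.9  0. ]
 [ 0.  -0.  -1. ]]
over a [ 485.5 -410.1  144.4]
over b [ 494.3 -432.5  144.4]
yaw x 24.336508576608345
```

Careful with the scale: shifts go in units of 100 mm and turns go in units of 4 degrees. That gives: 494 mm is 4.94, -432 mm is -4.32, -12 degrees is -3.

```bash
echo '0 0.3 -0.26 0 -1.25
0 0.8 -0.7 0.1 -3
0 1.35 -1.18 0.25 -5
0 1.9 -1.66 0.4 -7
0 2.45 -2.14 0.55 -9
0 3 -2.62 0.7 -11
0 3.55 -3.1 0.8 -13
0 4.1 -3.58 0.9 -15
0 4.6 -4.02 1 -16.25
0 4.94 -4.32 1 -17.125' | python3 -m inch; python3 -c "
from h import *
s=robot.sense();R=s['orientation'];print(s['joints'],R.round(3),R.T@(np.array([529.7,28.3,40])-s['ee_pos']))"
```

```text
clock: 3.4
ee_pos: [504.6, -27.5, 120.1]
orientation: [[-0.051, 0.999, 0.0], [0.999, 0.051, -0.0], [-0.0, 0.0, -1.0]]
ft_force: [0.5, -0.1, -0.0]
opening: -0.002
grasp_force: 0.0
[ 24.12756479  27.22196729 -34.59263375 111.16788323  20.56057102
  47.74732727 -18.61204255] [[-0.051  0.999  0.   ]
 [ 0.999  0.051 -0.   ]
 [-0.     0.    -1.   ]] [54.4498652  27.88031361 80.10790781]
```

```bash
echo '0 0 0 0 0
0 0 0 0 0
0 0 0 0 0' | python3 -m inch; python3 -c "
from h import *
s=robot.sense();R=s['orientation'];print(s['joints'],R.round(3),R.T@(np.array([529.7,28.3,40])-s['ee_pos']))"
```

```text
clock: 3.78
ee_pos: [503.5, -30.7, 120.3]
orientation: [[-0.047, 0.999, -0.0], [0.999, 0.047, -0.001], [-0.001, -0.0, -1.0]]
ft_force: [-0.0, 0.5, 0.7]
opening: 0.002
grasp_force: 0.0
[ 24.43683251  27.13092212 -34.5136651  111.25371388  20.49358876
  47.75436508 -18.45637501] [[-0.047  0.999 -0.   ]
 [ 0.999  0.047 -0.001]
 [-0.001 -0.    -1.   ]] [57.78154516 29.00155297 80.28608202]
```

```bash
echo '0 0.3 0.15 0.2 0
0 0.578 0.29 0.45 0
0 0.578 0.29 0.72 0
0 0.578 0.29 0.72 0
0 0.578 0.29 0.72 0' | python3 -m inch; python3 - <<'E'
from h import *
s=robot.sense();R=s['orientation'];print(R.T@(np.array([529.7,28.3,40])-s['ee_pos']))
for n in("top","side"):
    c=cams.capture(n);x,y=proj([530,16,20],c)[0].astype(int)
    i=c["image"][y-30:y+30,x-40:x+40,::-1];cv2.imwrite(f"pics/{n}1.png",cv2.resize(i,None,fx=5,fy=5,interpolation=cv2.INTER_CUBIC))
a=cv2.imread("pics/top1.png");b=cv2.imread("pics/side1.png");cv2.imwrite("pics/c2.png",np.hstack([a,b]))
E
```

```text
clock: 4.4
ee_pos: [530.3, 28.9, 49.2]
orientation: [[-0.047, 0.999, 0.001], [0.999, 0.047, -0.0], [-0.0, 0.001, -1.0]]
ft_force: [0.6, -0.9, -0.4]
opening: 0.003
grasp_force: 0.0
[-0.59982589 -0.62237555  9.16833502]
```

View pics/c2.png

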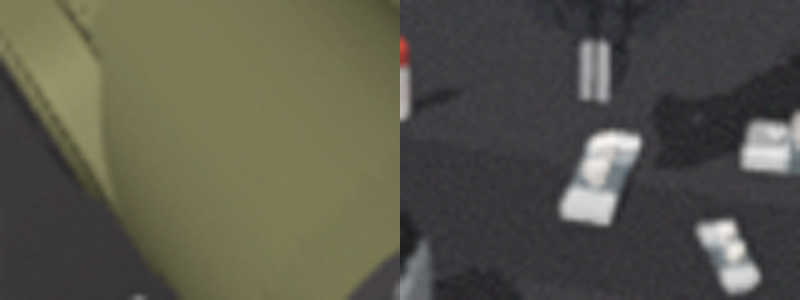

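```bash
python3 - <<'E'
from h import *
c=cams.capture("side");x,y=proj([530,16,20],c)[0].astype(int)
s=robot.sense();p=s['ee_pos'];print(p)
i=cv2.resize(c["image"][y-60:y+30,x-50:x+50,::-1],None,fx=6,fy=6,interpolation=cv2.INTER_CUBIC)
for z in(-19,0,54):
    q=(proj(p+[0,0,z],c)[0]-[x-50,y-60]+.5)*6; print(q); cv2.circle(i,tuple(int(v) for v in q),3,(0,0,255),-1)
cv2.imwrite("pics/c3.png",i)
E
```

```text
[530.64682962  29.40484301  49.49609664]
[296.01931562 362.37185482]
[296.60308086 327.7048228 ]
[298.32638454 225.36604105]
```

View pics/c3.png

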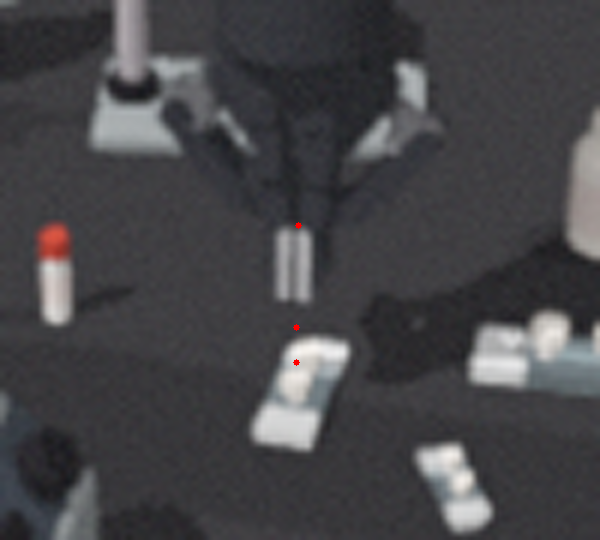

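The gripper looks about 34 mm higher, or farther off, than the reported TCP suggests. I'll check the start picture and this one before acting.

```bash
python3 - <<'E'
from h import *
T,S=np.load("pics/T.npy",allow_pickle=True)
print("start TCP,tip side px*1.5625",proj([[257.5,-569.4,214.4],[257.5,-569.4,195.4],[257.5,-569.4,268]],S)*1.5625)
i=cv2.imread("pics/side0.png")[20:170,530:680];i=cv2.resize(i,(600,600),interpolation=cv2.INTER_CUBIC)
for z in(-19,0,54):
    q=(proj([257.5,-569.4,214.4+z],S)[0]*1.5625-[530,20])*4;print(q);cv2.circle(i,tuple(int(v) for v in q),4,(0,0,255),-1)
cv2.imwrite("pics/c4.png",i)
# base: project known base origin/ axes
print(proj([[0,0,0]],S)*1.5625)
E
```

```text
start TCP,tip side px*1.5625 [[583.43918489 146.78236031]
 [582.01358789 154.66740969]
 [587.57392222 123.91291824]]
[208.05435156 538.66963877]
[213.75673956 507.12944126]
[230.42169496 414.95472695]
[[721.12808484 389.18030566]]
```

View pics/c4.png

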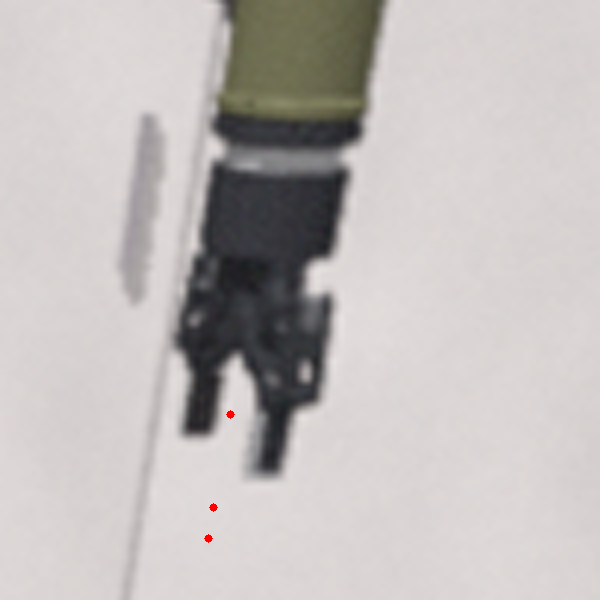

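Both pictures agree that the fingertips really are about 34–37 mm higher than stated, while the horizontal position fits. I'll come down in small steps, watching the force and the picture.

```bash
echo '0 -0.006 -0.006 0.04 0
0 -0.006 -0.006 0.08 0
0 -0.006 -0.006 0.08 0' | python3 -m inch; echo '0 0 0 0.03 0
0 0 0 0.04 0
0 0 0 0.04 0' | python3 -m inch;echo '0 0 0 0.03 0
0 0 0 0.04 0
0 0 0 0.04 0' | python3 -m inch;python3 - <<'E'
from h import *
c=cams.capture("side");x,y=proj([530,16,20],c)[0].astype(int)
p=robot.sense()['ee_pos'];print(p,robot.sense()['ft_force'])
g=cv2.cvtColor(c["image"],cv2.COLOR_RGB2GRAY)
print("tip px",proj(p-[0,0,19],c), "cap",proj([529.7,28.3,20],c))
u,v=proj([529.7,28.3,20],c)[0].astype(int);print(v,u);print(g[v-22:v+6,u-6:u+7])
E
```

```text
clock: 4.92
ee_pos: [529.1, 29.5, 40.0]
orientation: [[-0.05, 0.999, -0.001], [0.999, 0.05, -0.0], [-0.0, -0.001, -1.0]]
ft_force: [0.2, 0.6, -0.2]
opening: 0.002
grasp_force: 0.0
clock: 5.3
ee_pos: [529.4, 29.6, 36.2]
orientation: [[-0.05, 0.999, -0.0], [0.999, 0.05, -0.0], [0.0, -0.0, -1.0]]
ft_force: [-0.6, -1.3, 0.2]
opening: 0.001
grasp_force: 0.0
clock: 5.68
ee_pos: [529.4, 29.5, 32.2]
orientation: [[-0.049, 0.999, -0.0], [0.999, 0.049, 0.0], [0.0, -0.0, -1.0]]
ft_force: [0.5, -0.4, 0.3]
opening: 0.0
grasp_force: 0.0
[529.4121571   29.50884704  32.30589807] [-0.19220085  0.02688711  0.8434099 ]
tip px [[256.1650113  214.12555901]] cap [[256.22493815 211.8826715 ]]
211 256
[[ 50  54  55  56  53  48  44  47  58  56  55  49  44]
 [ 53  54  57  61  52  47  46  50  55  56  52  51  43]
 [ 61  58  55  54  56  49  47  49  58  58  56  46  38]
 [ 62  59  55  62  77  83  76  85  72  56  51  47  44]
 [ 58  58  58  85 128 129 108 135 119  64  45  42  51]
 [ 64  59  58 109 159 151 118 157 155  72  38  47  51]
 [ 61  57  60 109 157 150 113 157 155  75  40  39  54]
 [ 64  56  62 112 160 153 11
[... 427 characters left out ...]
86 107  97 107 143 131  90  72  67  65]
 [ 60  62  62  63  66  73 107 138 155 166 146 142 117]
 [ 67  61  62  63  80 140 192 212 223 230 216 210 195]
 [ 65  56  60  66 124 203 238 242 240 239 233 233 232]
 [ 66  62  60  74 156 214 225 219 216 207 196 217 222]
 [ 63  64  59  84 156 202 203 201 201 192 167 178 177]
 [ 63  61  69 107 168 200 205 210 202 186 164 175 171]
 [ 62  59  81 145 203 228 230 229 203 159 156 165 157]
 [ 62  67 102 166 212 224 224 219 192 135 126 128 117]
 [ 59  73 110 167 206 214 210 200 162 127 124 113  87]
 [ 55  84 122 152 191 205 200 191 138 123 121 108  66]
 [ 61 107 137 135 154 186 195 180 130 121 117  96  52]
 [100 155 175 165 161 173 175 149 134 124 109  75  49]]
```

In the tool's units: 10 mm is 0.1, 18 mm is 0.18.

```bash
echo '0 0 0 0.05 0
0 0 0 0.1 0
0 0 0 0.15 0
0 0 0 0.18 0
0 0 0 0.18 0' | python3 -m inch; python3 - <<'E'
from h import *
c=cams.capture("side");p=robot.sense()['ee_pos'];print(p,robot.sense()['ft_force'])
u,v=proj([529.7,28.3,20],c)[0].astype(int)
i=cv2.resize(c["image"][v-35:v+25,u-30:u+30,::-1],None,fx=10,fy=10,interpolation=cv2.INTER_CUBIC)
cv2.imwrite("pics/c5.png",i)
E
```

```text
clock: 6.35
ee_pos: [529.3, 29.6, 14.0]
orientation: [[-0.05, 0.999, -0.001], [0.999, 0.05, 0.0], [0.0, -0.001, -1.0]]
ft_force: [0.1, -0.1, 0.2]
opening: 0.002
grasp_force: 0.0
[529.42597808  29.56025161  14.24895124] [0.56224959 0.00957949 0.2714515 ]
```

View pics/c5.png

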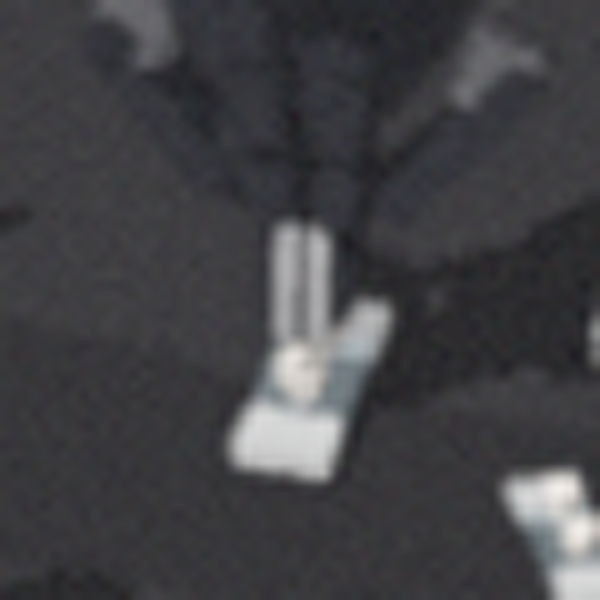

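In the tool's units: 6 mm is 0.06, 3 mm is 0.03.

```bash
echo '0 0 0 0.03 0
0 0 0 0.06 0
0 0 0 0.08 0
0 0 0 0.08 0' | python3 -m inch | grep -E "pos|ft"; echo '0 0 0 0.02 0
0 0 0 0.03 0
0 0 0 0.03 0' | python3 -m inch | grep -E "pos|ft";echo '0 0 0 0.01 0
0 0 0 0.02 0
0 0 0 0.02 0' | python3 -m inch| grep -E "pos|ft|clock"
```

```text
ee_pos: [529.3, 29.5, 6.2]
ft_force: [0.9, 0.8, -0.9]
ee_pos: [529.4, 29.5, 3.3]
ft_force: [-0.3, 0.3, -0.4]
clock: 7.65
ee_pos: [529.5, 29.5, 1.4]
ft_force: [0.2, -0.1, 2.7]
```

Contact came at a reading of about 1.5, so tip z ≈ TCP + 18. Pressing on.

```bash
for i in 1; do echo '0 0 0 0.01 0
0 0 0 0.02 0
0 0 0 0.02 0' | python3 -m inch | grep -E "pos|ft"; echo '0 0 0 0.01 0
0 0 0 0.015 0
0 0 0 0.015 0' | python3 -m inch | grep -E "pos|ft|clock";done
```

```text
ee_pos: [529.5, 29.6, -0.8]
ft_force: [-0.2, -0.6, 1.3]
clock: 8.4
ee_pos: [529.6, 29.5, -1.0]
ft_force: [-4.0, -2.0, 17.4]
```

```bash
echo '0 0 0 -0.06 0
0 0 0 -0.12 0
0 -0.12 0 -0.12 0
0 -0.25 0 -0.12 0
0 -0.25 0 -0.08 0
0 -0.25 0 -0.08 0' | python3 -m inch| grep -E "pos|ft"; echo '0 0 0 0.02 0
0 0 0 0.04 0
0 0 0 0.04 0' | python3 -m inch | grep -E "pos|ft|clock"
```

```text
ee_pos: [530.3, 4.4, 5.3]
ft_force: [-0.3, 0.1, 0.6]
clock: 9.52
ee_pos: [530.7, 4.9, 1.8]
ft_force: [1.1, -0.3, -0.1]
```

```bash
echo '0 0 0 0.01 0
0 0 0 0.015 0
0 0 0 0.015 0' | python3 -m inch | grep -E "pos|ft"; echo '0 0 0 0.01 0
0 0 0 0.015 0
0 0 0 0.015 0' | python3 -m inch | grep -E "pos|ft|clock"
```

```text
ee_pos: [530.7, 4.8, 0.4]
ft_force: [-1.5, 0.8, 3.0]
clock: 10.28
ee_pos: [530.7, 4.8, -0.8]
ft_force: [-2.9, 2.2, 7.8]
```

In the tool's units: 1 mm is 0.01, 0.5 mm is 0.005.

```bash
echo '0 0 0 0.005 0
0 0 0 0.01 0
0 0 0 0.01 0' | python3 -m inch | grep -E "pos|ft|clock"
```

```text
clock: 10.65
ee_pos: [530.8, 4.8, -1.0]
ft_force: [-4.3, 1.1, 16.2]
```

Both caps stopped hard at the same height (−1.0), so both are home. Next I'll lift, open, centre on the slide and take a quick look.

In the tool's units: 11.5 mm is 0.115, 6 mm is 0.06.

```bash
echo '0 0 0 -0.1 0
0 0.06 0 -0.3 0
0.45 0.115 0 -0.4 0
0.45 0.115 0 -0.4 0
0.45 0.115 0 -0.4 0
0.45 0.115 0 -0.4 0
0.45 0.115 0 -0.4 0' | python3 -m inch; python3 - <<'E'
from h import *
c=cams.capture("side");p=robot.sense()['ee_pos'];print(p)
u,v=proj([529.7,28.3,20],c)[0].astype(int)
i=cv2.resize(c["image"][v-45:v+15,u-30:u+30,::-1],None,fx=10,fy=10,interpolation=cv2.INTER_CUBIC)
for X in([530.9,4.3,16],[529.7,28.3,16]):
    q=(proj(X,c)[0]-[u-30,v-45]+.5)*10;cv2.circle(i,tuple(int(t) for t in q),2,(0,0,255),-1)
cv2.imwrite("pics/c6.png",i)
E
```

```text
clock: 11.52
ee_pos: [529.9, 15.8, 37.4]
orientation: [[-0.049, 0.999, -0.001], [0.999, 0.049, -0.0], [-0.0, -0.001, -1.0]]
ft_force: [0.8, -0.1, 0.3]
opening: 0.45
grasp_force: 0.0
[529.91088507  15.91204523  37.48700025]
```

View pics/c6.png

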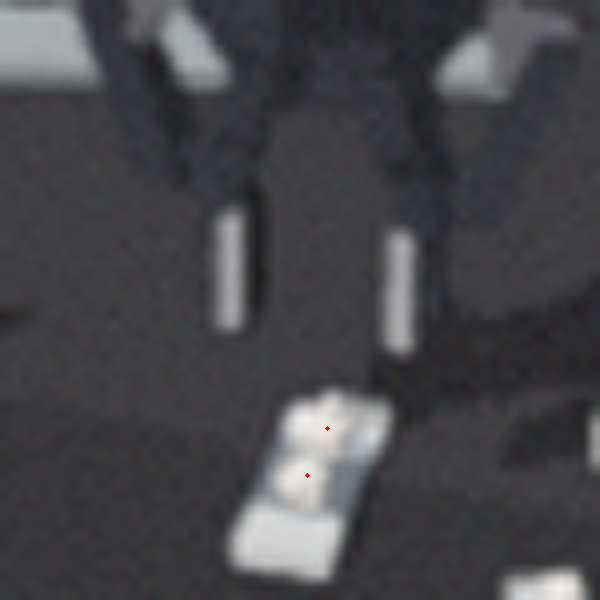

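In the tool's units: 12 mm is 0.12, 48 mm is 0.48.

```bash
echo '0.45 0.005 0.005 0.12 0
0.45 0.005 0.005 0.25 0
0.4 0.005 0.005 0.38 0
0.4 0.005 0.005 0.46 0
0.38 0.005 0.005 0.48 0
0.38 0.005 0.005 0.48 0
0.38 0.005 0.005 0.48 0' | python3 -m inch 20; echo '0.38 0 0 0.01 0
0.38 0 0 0.02 0
0.38 0 0 0.02 0' | python3 -m inch | grep -E "pos|ft"; echo '0.38 0 0 0.01 0
0.38 0 0 0.02 0
0.38 0 0 0.02 0' | python3 -m inch | grep -E "pos|ft"
```

```text
clock: 12.45
ee_pos: [530.9, 16.6, -9.8]
orientation: [[-0.05, 0.999, 0.001], [0.999, 0.05, 0.0], [0.0, 0.001, -1.0]]
ft_force: [0.5, -1.0, 0.2]
opening: 0.376
grasp_force: 0.0
ee_pos: [530.6, 16.5, -12.2]
ft_force: [0.2, -0.1, 0.1]
ee_pos: [530.5, 16.6, -14.3]
ft_force: [-0.3, -0.4, -0.2]
```

In the tool's units: 2 mm is 0.02, 1 mm is 0.01.

```bash
echo '0.38 0 0 0.01 0
0.36 0 0 0.02 0
0.36 0 0 0.02 0' | python3 -m inch | grep -E "pos|ft";  echo '0.25 0 0 0 0
0.15 0 0 0 0
0.1 0 0 0 0
0.1 0 0 0 0
0.1 0 0 0 0' | python3 -m inch 30
```

```text
ee_pos: [530.5, 16.6, -16.3]
ft_force: [-0.6, -0.0, -0.1]
clock: 14.2
ee_pos: [530.6, 16.6, -16.1]
orientation: [[-0.05, 0.999, 0.0], [0.999, 0.05, 0.0], [0.0, 0.0, -1.0]]
ft_force: [-0.7, -0.3, 3.6]
opening: 0.293
grasp_force: 29.9
```

```bash
echo '0.1 0 0 -0.1 0
0.1 0 0 -0.25 0
0.1 0 0 -0.45 0
0.1 0 0 -0.65 0
0.1 0 0 -0.82 0
0.1 0 0 -0.93 0
0.1 0 0 -0.93 0
0.1 0 0 -0.93 0' | python3 -m inch 40; python3 - <<'E'
from h import *
c=cams.capture("side");p=robot.sense()['ee_pos']
u,v=proj([530,16,100],c)[0].astype(int)
i=cv2.resize(c["image"][v-30:v+45,u-35:u+35,::-1],None,fx=8,fy=8,interpolation=cv2.INTER_CUBIC)
cv2.imwrite("pics/c7.png",i)
E
```

```text
clock: 15.2
ee_pos: [530.3, 16.4, 76.5]
orientation: [[-0.049, 0.999, -0.001], [0.999, 0.049, -0.0], [-0.0, -0.001, -1.0]]
ft_force: [-0.5, -0.6, 0.1]
opening: 0.29
grasp_force: 39.3
```

View pics/c7.png

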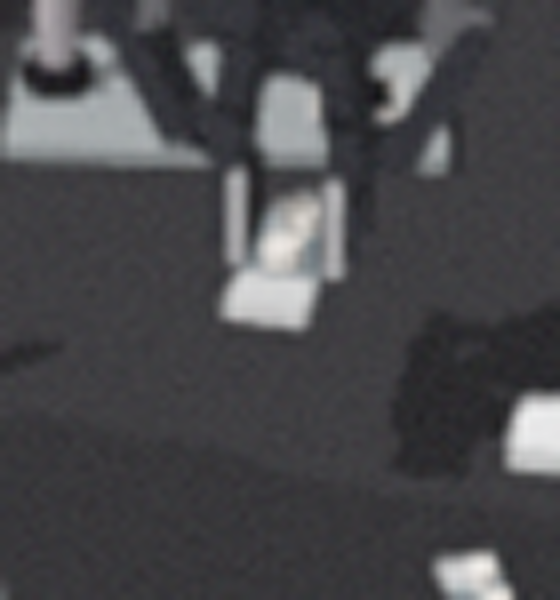

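The slide is held level. Now carrying it to the reader while turning.

In the tool's units: -170 mm is -1.7, -160 mm is -1.6, -54 degrees is -13.5.

```bash
echo '0.1 -0.15 0 0 -1.25
0.1 -0.4 0 0 -3.5
0.1 -0.65 0 0 -6
0.1 -0.9 0 0 -8.5
0.1 -1.15 0 0 -11
0.1 -1.4 0 0 -13.5
0.1 -1.6 0 0 -16
0.1 -1.7 0 0 -18.5
0.1 -1.7 0 0 -20
0.1 -1.7 0 0 -20' | python3 -m inch;python3 -c "
from h import *
s=robot.sense();R=s['orientation'];print(s['joints'],np.degrees(np.arctan2(R[1,0],R[0,0])),R.T@(np.array([552.4,-271.7,77])-s['ee_pos']))"
```

```text
clock: 16.5
ee_pos: [538.5, -153.3, 76.0]
orientation: [[-0.992, 0.126, -0.001], [0.126, 0.992, 0.001], [0.001, 0.001, -1.0]]
ft_force: [-1.1, -0.5, -0.2]
opening: 0.288
grasp_force: 39.3
[ 46.56655893  41.25633976 -55.2003019  105.7439615   40.9533034
  55.55035746  55.89634062] 172.77188314984107 [ -28.64057435 -115.72770344   -1.19282869]
```

Careful with the scale: shifts go in units of 100 mm and turns go in units of 4 degrees. That gives: -115.7 mm is -1.157, -104 mm is -1.04, -23 degrees is -5.75.

```bash
echo '0.1 -0.04 -0.14 0 -1
0.1 -0.09 -0.36 0 -2.75
0.1 -0.15 -0.6 0 -4.5
0.1 -0.21 -0.84 0 -5.75
0.1 -0.26 -1.04 -0.01 -5.75
0.1 -0.286 -1.157 -0.01 -5.75
0.1 -0.286 -1.157 -0.01 -5.75
0.1 -0.286 -1.157 -0.01 -5.75' | python3 -m inch;python3 - <<'E'
from h import *
np.set_printoptions(precision=1,suppress=True)
s=robot.sense();R=s['orientation'];print(s['joints'],np.degrees(np.arctan2(R[1,0],R[0,0])),R.T@(np.array([552.4,-271.7,77])-s['ee_pos']))
T=cams.capture("top");S=cams.capture("side")
print("exp",proj([[580,-263.8,100],[552.4,-271.7,100],[524.7,-279.6,100]],T),proj([[580,-263.8,100],[524.7,-279.6,100]],S))
for l in("slide","label_end","slide_blank","cap_a_top","cap_b_top"):
    for n,c in(("T",T),("S",S)):print(l,n,[(np.array(d["position"]),round(d["conf"],2),at_z(d["position"],c,100)) for d in place_of(l,c) if np.hypot(*(np.array(d["position"])-proj([552,-271,100],c)[0]))<30])
for n,l,o in(("small_bottle","small_bottle",0),):print([at_z(d["position"],T,0) for d in place_of(l,T)])
np.save("pics/T2.npy",np.array([T,S],dtype=object),allow_pickle=True)
g=cv2.cvtColor(T["image"],cv2.COLOR_RGB2GRAY);u,v=proj([575,-265,100],T)[0].astype(int);print(u,v);print(g[v-14:v+16,u-14:u+15])
g=cv2.cvtColor(S["image"],cv2.COLOR_RGB2GRAY);u,v=proj([552,-271,100],S)[0].astype(int);print(u,v);print(g[v-9:v+12,u-20:u+20])
E
```

```text
clock: 17.5
ee_pos: [553.0, -270.3, 77.9]
orientation: [[-0.962, -0.274, 0.0], [-0.274, 0.962, 0.001], [-0.0, 0.001, -1.0]]
ft_force: [-1.2, -1.0, -0.4]
opening: 0.287
grasp_force: 39.3
[ 57.   47.5 -60.8  97.   45.8  63.9  88.2] -164.10935344817747 [ 1.  -1.2  0.9]
exp [[371.9 159.3]
 [376.2 172. ]
 [380.6 184.8]] [[267.  142.8]
 [284.1 143.1]]
slide T []
slide S [(array([275.1, 145.2]), 0.48, array([ 549.2, -252.9,  100. ]))]
label_end T [(array([369.7, 158.9]), 0.55, array([ 581. , -259.2,  100. ]))]
label_end S [(array([265.3, 142.5]), 0.61, array([ 586. , -264.1,  100. ]))]
slide_blank T [(array([381.8, 184.3]), 0.49, array([ 525.7, -282.3,  100. ]))]
slide_blank S [(array([282.6, 144.9]), 0.4, array([ 526. , -263.2,  100. ]))]
cap_a_top T []
cap_a_top S []
cap_b_top T []
cap_b_top S []
[array([ 405.7, -172.5,    0. ])]
372 161
[[210 209 207 207 205 207 206 205 205 205 205 206 207 209 212 221 230 233
  235 170  96  79  78  72  64  60  64  91 122]
 [210 209 208 206 206 205 205 204 205 206 205 206 206 209 221 230 232 233
  234 200 119  77  71  64  61  60  70  99 133]
 [210 209 207
[... 6191 characters left out ...]
  63  66  61
   65  62  65  62]
 [ 62  64  62  57  45  45  46  43  45  41  37  46  47  42  45  42  41  40
   47  50  59  64  60  64  64  66  63  63  62  62  63  63  66  63  63  64
   62  63  61  61]
 [ 62  63  62  59  42  38  41  45  43  43  42  46  43  45  41  42  46  46
   43  44  53  56  57  64  64  63  63  62  65  65  65  60  65  63  66  61
   64  65  61  65]
 [ 60  62  64  53  45  43  40  42  48  42  48  46  42  41  44  43  46  46
   41  46  41  41  51  64  67  63  62  62  63  62  65  63  63  64  66  64
   64  62  62  59]
 [ 64  65  52  48  41  45  40  46  41  42  40  41  45  42  47  41  43  38
   48  42  46  43  53  66  64  64  62  64  62  65  63  65  61  65  66  61
   62  62  62  59]]
```

Label end measured at about (581, −260, 100), against a target of (580, −264, 100). Settle and hand in.

In the tool's units: 1 mm is 0.01, -1.2 mm is -0.012.

```bash
echo '0.1 0.01 -0.012 0 0
0.1 0.01 -0.012 0 0
0.1 0.01 -0.012 0 0
0.1 0.01 -0.012 0 0' | python3 -m inch; python3 -c "
from h import *
print(np.load('pics/T2.npy',allow_pickle=True).shape, tri([[369.7,158.9],[265.3,142.5]],list(np.load('pics/T2.npy',allow_pickle=True))))
print(robot.finish_job())"
```

```text
clock: 18.65
ee_pos: [552.3, -273.0, 77.8]
orientation: [[-0.962, -0.273, 0.0], [-0.273, 0.962, 0.0], [-0.0, 0.0, -1.0]]
ft_force: [-0.5, 0.1, -1.0]
opening: 0.285
grasp_force: 39.3
(2,) [ 582.48598969 -258.1265332   102.63627011]
the job is handed in; nothing more can be done
None
```

I pressed both caps home on the bench and handed the job in at about 18.7 s, holding the slide level under the reader with its label end an estimated 6 mm from the spot; the judge's verdict was not shown.

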